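Roll a steel roller up the gauge ramp and hold it on the sensing pad

ROBOT

A 7-joint arm with a two-finger parallel gripper is mounted at the origin on the work surface. World frame = base frame: x ahead of the robot, y to its left, z up, the work surface at z = 0. Lengths are in mm, angles in rad, forces in N, time in s.
With the tool pointing down it reaches from about 350 to 900 mm from the base axis. Payload 7.2 kg.
Tool frame: the origin (TCP) lies on the front face of the gripper's body, between the roots of the fingers; the fingertips stand 80 mm ahead of it and the grasp point (between the pads) lies 61 mm ahead of it (arm.tcp_to_grasp is the distance from the TCP to the grasp point, in mm); z points along the fingers, x is the direction in which the jaws open and shut, and the axes are right-handed (so a half turn about z gives the same grasp; the last joint's range is limited). The gripper opens to 88 mm and grips with 3 to 60 N. Pads are 20 mm wide; open, the fingers measure 115 mm over their backs; the gripper's body (75 mm by 178 mm) begins 61 mm behind the grasp point.
Start: joints at [-1.169, 0.411, -0.013, 1.596, 0.006, 1.134, -0.082], TCP at [282.951, 557.284, 302.653] pointing down, gripper open.
Joint ranges: [-2.95, 2.95], [-0.29, 1.99], [-1.47, 1.44], [0.14, 2.54], [-1.03, 4.17], [0.13, 1.85], [-2.86, 2.86]. Speed limits (rad/s): [2.39, 2.39, 3.01, 3.01, 3.14, 3.14, 3.14].

INTERFACE

Orientations are given as a unit quaternion [x, y, z, w].
In Python, from plant import arm gives the robot as it stands.
- The arm moves only by the tool play_rows, never from a script. Its argument "targets" is text: rows parted by semicolons, each of 4 numbers parted by spaces: the shift along the tool's x, y, z in mm, then the turn about the tool's z in degrees. In form: x y z yaw; .... A call has 1 to 10 rows; each row shifts and turns the pose as measured when the row begins, along the tool's axes as they then stand; what a row does not reach is not made up. A row lasts 1/10 s, in which the tool goes at most 50 mm and 8.59 degrees, less where a joint would pass 70% of its speed; a pose out of reach is approached as far as the arm can. A call with a gripper value outside its range is refused whole. "jaw" is the gripper command: -1 is fully open, 1 is shut, values between are in proportion, set as the call begins (left out, the last holds). The fingers move at their own pace and stop on an object; "squeeze" is the grip in N (left out, the last holds). Time passes only in rows, so rows that do not move let the fingers close. It gives the time, the measured TCP pose, the force and the opening at its end, in the units of the state.
- arm.read_state(): the state, without advancing time (a new reading comes with each control period).
- arm.snapshot(name): name is "scene" or "top" or "wrist"; returns a dict with "color" (384x512x3 uint8, red, green, blue), "range_z" (384x512 float32, mm along the optical axis (not along the pixel's ray), 0 where there is no reading), "fx", "fy", "cx", "cy" (pixels), "extrinsics" (4x4, takes a point from camera to world coordinates). Camera axes: x right, y down, z forward; pixel columns grow to the right and rows downward; lengths in mm; the calibration is good to about 2 mm. A picture is of the moment at which its call begins.
- arm.sign_off(): hands the job in, once; it reports no verdict.
The state is a dict: "time_s": time; "joints": joint angles; "joint_velocities": joint speeds; "tau": joint torques, N m; "tcp_pos": TCP position; "tool_rot": TCP orientation; "contact_force": force on the tool from outside, world axes, zero at the start; "torque": the same for the moment, N m; "gripper_width": finger opening in mm.
Only numpy, scipy, OpenCV 4.12 (cv2) and the standard library are available. Lean on these libraries where they do the work, as an engineer would, in place of code of your own. Each camera call takes 0.05 s, during which the arm holds its last target.

TASK

With the gripper's fingertips, push the steel roller slowly (well under 20 cm/s) up the sloping bed of the roller gauge until it has pushed the red spring pad in flush with the blue stop block, and keep pressing it there: the program finishes while still holding the roller against the stop. Never let the roller run back down, do not lift it off the bed, and leave the loose brass sleeve, nut and screwdriver where they are.

Things in the scene. Friction and masses are not known exactly. Their poses are not given: they have to be found in the camera images.
- roller: Steel roller, a smooth cylinder 40 mm in diameter and 72 mm long with a thin brass band near each end and dark bores, about 0.3 kg. Origin at its centre, y along its axis; x and z turn with it as it rolls. It starts at rest at the bottom of the bed against the foot lip; it rolls freely, or slides on the smooth oiled bed where a finger stops it turning: under 8 N moves it either way.
- bed: Grey sloping bed of the fixed roller gauge, 100 mm wide. Origin on its upper surface, mid-width, at the inner face of the foot lip: the low end, nearer the robot, 27 mm above the table. x runs up the bed (0.14 rad climb), y across, z square to it. The roller's centre travels at y=0, z=20 mm from x=14 mm (resting on the lip) to 180 mm (touching the pad) and 186 mm (pad flush, against the block).
- foot_lip (a point): Middle of the top of the aluminium foot lip at the low end of the bed, 4 mm behind its inner face. The lip is 6 mm high and 8 mm thick. Aluminium rails 10 mm high run up both sides of the bed, 80 mm apart inside. The dark base plate (104 mm wide, 12 mm high) reaches 32 mm beyond the lip towards the robot.
- block_top (a point): Middle of the front top edge of the blue stop block at the high end of the bed; the block is 90 mm wide and 40 mm high above the bed (46 mm at its back), slotted in the middle for the red pad, its front face 206 mm up the bed from the foot lip's inner face.
- pad_face (a point): Centre of the front face of the red sensing pad (34 mm wide and high) in the middle of the blue stop block; it moves with the pad.
- pad (a joint): How far the red pad is pushed in, in m: 0 out (standing 6 mm proud of the blue block), 0.006 flush with the block. A light spring resists with 0.7 N at first and about 5 N when flush; after that the rigid block takes the push.
- sleeve: Loose brass sleeve standing upright beside the gauge, 34 mm in diameter, 50 mm high. Origin at the centre of its underside. Leave it alone.
- nut: Loose steel thumb nut beside the gauge, 44 mm in diameter, 24 mm high. Origin at the centre of its underside. Leave it alone.
- driver: Loose screwdriver lying beside the gauge, about 0.2 m long along its x. Origin under its middle. Leave it alone.
Not all that is in view belongs to the job. Leave any green look-alike of the roller alone.

How it is judged:
By the outcome, as a careful person would: the job done as asked, in the order asked, and still so for the second after the job is handed in, while the arm keeps its last pose, push and grip.
It also fails if it takes over 40 s, if anything falls off the work surface, if the arm or the gripper's body presses on something with over 40 N, if the wrist force passes 120 N, or if a joint passes its speed limit or range.

## Working session

There is one attempt and no reset: what is moved stays moved. The work goes in short steps, Python scripts to look and compute and a tool call to move; the robot and the scene stay as the last step left them, time stands still between calls to the robot, and variables do not carry over. Pictures are saved under pics/ and viewed, and the job is handed in when it is done.

Besides the shell and the picture viewer there is one more tool, called by a JSON object that holds its "method" and its "body", one argument or row to a line. play_rows: Moves the arm, as the interface text tells. Its arguments: {"type":"object","properties":{"targets":{"type":"string"},"jaw":{"type":"number"},"squeeze":{"type":"number"}},"required":["targets"]}

```bash
mkdir -p pics; ls
cat > h.py <<'E'
import numpy as np, cv2
from plant import arm
def snap(n,name):
    s=arm.snapshot(n); cv2.imwrite(f'pics/{name}.png',s['color'][:,:,::-1]); np.savez(f'pics/{name}.npz',**{k:np.array(v) for k,v in s.items()}); return s
def pts(s):
    z=s['range_z']; v,u=np.mgrid[:z.shape[0],:z.shape[1]]
    P=np.stack([(u-s['cx'])/s['fx']*z,(v-s['cy'])/s['fy']*z,z,np.ones_like(z)],-1)
    W=(P@np.array(s['extrinsics']).T)[...,:3]; W[z==0]=np.nan; return W
E
python3 - <<'E'
from h import *
for n in ['scene','top','wrist']: snap(n,n+'0')
print(arm.read_state())
E
```

```text
pics
{'time_s': 0.15, 'joints': array([-1.16916756,  0.41171129, -0.01270428,  1.59682296,  0.00561945,
        1.13433279, -0.08219973]), 'joint_velocities': array([ 1.45686776e-03,  9.57616759e-05, -1.50312432e-03, -3.01575517e-03,
       -1.24711602e-03, -2.68616506e-03, -5.44343018e-04]), 'tau': array([ 1.58319821e-03, -5.88332105e+01,  6.42550550e-01, -2.91291600e+01,
       -5.37934585e-02,  1.57424505e-02,  1.00097830e-04]), 'tcp_pos': array([282.85968175, 557.00462006, 302.0170999 ]), 'tool_rot': array([ 8.52264875e-01,  5.23110121e-01, -4.97759585e-04,  3.68594762e-04]), 'contact_force': array([-0.55312829, -0.24741103,  0.38334507]), 'torque': array([-0.03652686, -0.03984616,  0.04620536]), 'gripper_width': 87.45013001934532}
```

View pics/scene0.png

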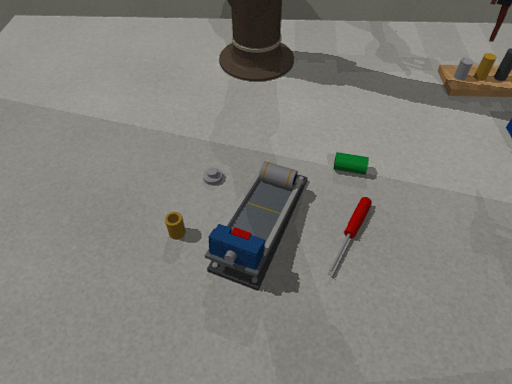

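View pics/top0.png

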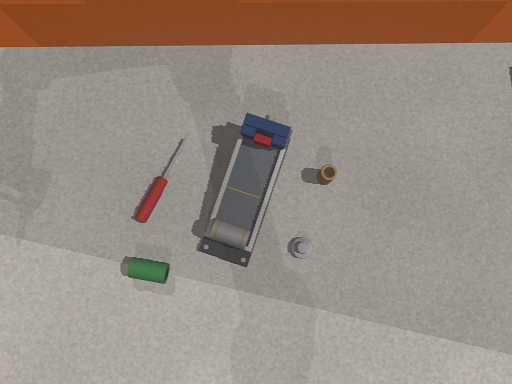

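View pics/wrist0.png

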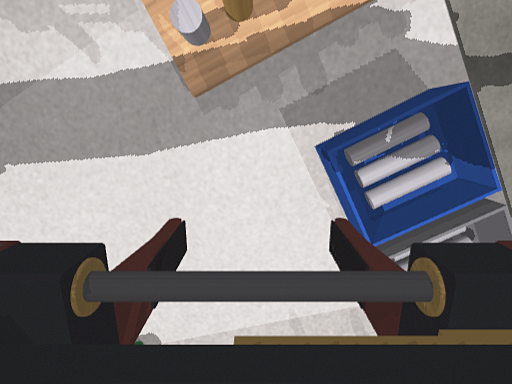

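The roller on the bed sits at scene (279,176) and top (231,234). It is grey with brass bands and rests against the foot lip, so it fits the description. The look-alikes are the green cylinder at top (148,270) and scene (351,163), and some rollers in a blue bin in the wrist view (400,160); neither is on the bed. The blue block and red pad are at top (265,135), the sleeve at (327,174), the nut at (302,247) and the driver at (160,185).

Run:
```python
from h import *
def load(n): return dict(np.load(f'pics/{n}.npz'))
for n in ['top0','scene0']:
    s=load(n); W=pts(s); hsv=cv2.cvtColor(s['color'],cv2.COLOR_RGB2HSV)
    H,S,V=[hsv[...,i].astype(int) for i in range(3)]
    print(n,s['extrinsics'].round(3).tolist(),s['fx'],np.mean(s['range_z']>0))
    ms={'blue':(H>100)&(H<125)&(S>120)&(V>40),'red':((H<6)|(H>174))&(S>170)&(V>80),'green':(H>50)&(H<80)&(S>120),'brass':(H>12)&(H<28)&(S>100)}
    for k,m in ms.items():
        c,l,st,ce=cv2.connectedComponentsWithStats(m.astype(np.uint8))
        for i in range(1,c):
            if st[i,4]<12: continue
            w=W[l==i]; 
            print(k,st[i,4],ce[i].round(1),np.nanmedian(w,0).round(1),'zmax',np.nanpercentile(w[:,2],[5,95]).round(1))
    if n=='top0':
        crop=s['color'][100:280,120:350,::-1]; cv2.imwrite('pics/crop_top.png',cv2.resize(crop,None,fx=3.3,fy=3.3,interpolation=cv2.INTER_CUBIC))
    else:
        crop=s['color'][140:300,150:390,::-1]; cv2.imwrite('pics/crop_sc.png',cv2.resize(crop,None,fx=3.3,fy=3.3,interpolation=cv2.INTER_CUBIC))
```

```text
top0 [[-0.024, -0.983, 0.183, 456.901], [-0.999, 0.02, -0.025, 39.649], [0.021, -0.183, -0.983, 786.045], [0.0, 0.0, 0.0, 1.0]] 374.76985318698416 0.9957936604817709
blue 189 [263.5 124. ] [715.1  -2.1 105.3] zmax [103.3 107.6]
blue 80 [248.8 130.4] [705.4  24.6  96.7] zmax [94.4 98.6]
blue 13 [276.  137.2] [690.4 -26.8  97.4] zmax [95.9 99.9]
blue 44 [280.1 141.4] [681.6 -36.5  96.4] zmax [94.8 97.8]
red 27 [260.4 136.9] [693.4   1.8  93.9] zmax [92.8 96.5]
red 12 [268.6 140.9] [685.  -13.3  94.3] zmax [81.1 95.9]
brass 140 [327.9 173.6] [ 626.9 -135.2   49.5] zmax [14.5 51.6]
brass 35 [244.1 192.3] [594.8  36.6  41.3] zmax [39.3 43. ]
brass 28 [216.6 229. ] [518.9  91.5  67.1] zmax [57.  70.6]
brass 26 [242.3 237.6] [501.7  42.3  66.8] zmax [58.7 69.9]
scene0 [[-0.038, 0.772, -0.634, 1074.071], [0.999, 0.028, -0.026, 44.775], [-0.002, -0.635, -0.773, 668.885], [0.0, 0.0, 0.0, 1.0]] 397.0571158057377 0.9959259033203125
blue 57 [509.5 127.2] [298.3 640.4   9.1] zmax [ 1.8 23.3]
blue 1431 [236.3 246.5] [720.1  -3.2  97.2] zmax [ 67.8 106.6]
red 421 [357.7 215.4] [593.5 227.6  23.5] zmax [18.2 26.4]
red 130 [240.6 232.9] [691.7   0.   93.2] zmax [91.9 95.1]
green 556 [350.6 162.8] [458.3 227.   33.9] zmax [15.7 40.2]
brass 14 [265.4  15.2] [ 63.9  25.5 165.6] zmax [161.  174.2]
brass 1900 [476.7  79.8] [120.3 612.8  19.4] zmax [ 4.4 76.7]
brass 29 [264.8 170.8] [515.6  36.6  62.8] zmax [46.1 68.6]
brass 33 [288.3 178.1] [532.7  85.8  62.2] zmax [43.8 69. ]
brass 29 [265.  208.3] [596.5  40.7  41.3] zmax [39.8 42.9]
brass 416 [174.8 224.9] [ 643.5 -133.3   37.1] zmax [ 7.6 50.6]
```

View pics/crop_top.png

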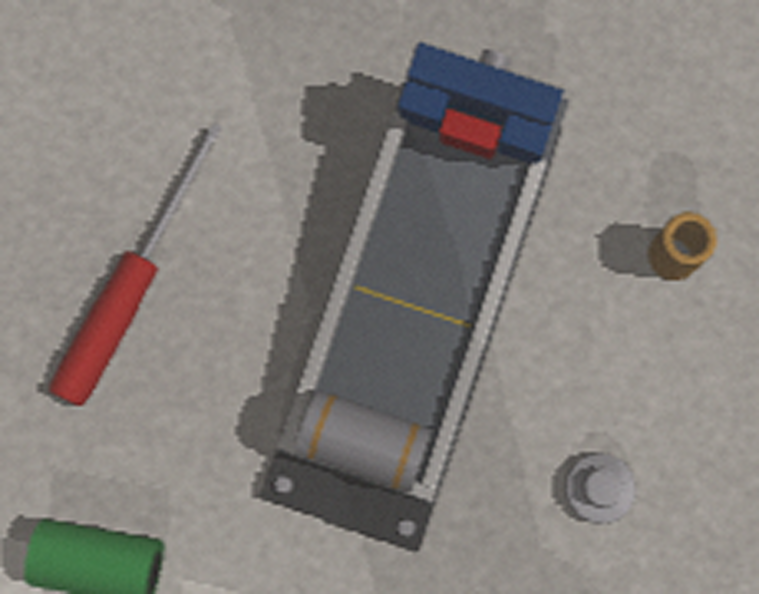

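View pics/crop_sc.png

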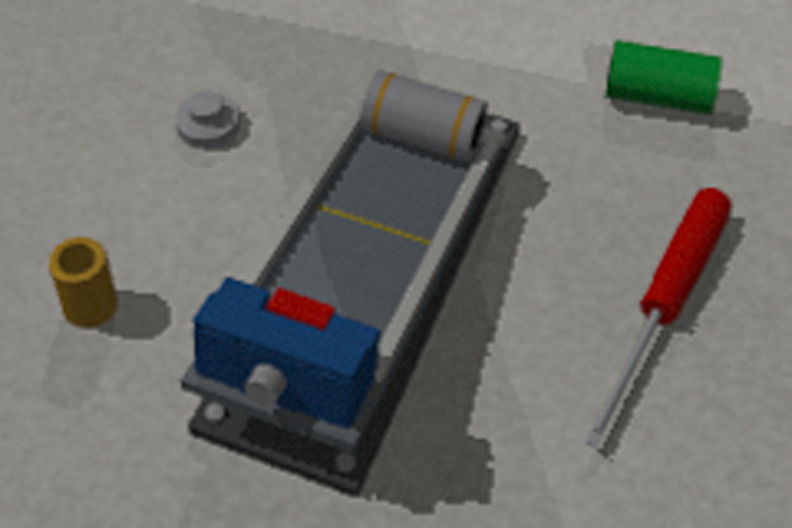

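Both enlarged crops confirm the target: grey, two brass bands, between the rails at the foot lip. Next I fit the bed pose from both views.

Run:
```python
from h import *
from scipy.optimize import least_squares
def load(n): return dict(np.load(f'pics/{n}.npz'))
for n in ['top0','scene0']:
    s=load(n); W=pts(s).reshape(-1,3); C=s['color'].reshape(-1,3).astype(int)
    ok=np.isfinite(W[:,0]); W=W[ok]; C=C[ok]
    print(n,'table z',np.median(W[(W[:,0]>450)&(W[:,0]<700)&(abs(W[:,1])<250)&(W[:,2]<20)][:,2]))
    yaw=-.36
    o=np.array([490.,73,27])
    for it in range(4):
        # frame guess
        c,sn=np.cos(yaw),np.sin(yaw); ex=np.array([c,sn]); ey=np.array([-sn,c])
        d=W[:,:2]-o[:2]; a=d@ex; b=d@ey
        # plane
        m=(a>55)&(a<185)&(abs(b)<33)&(W[:,2]>25)&(W[:,2]<65)
        A=np.c_[a[m],b[m],np.ones(m.sum())]; r=np.linalg.lstsq(A,W[m][:,2],rcond=None)[0]
        # rails: points higher than plane by 6..13 with |b| in 30..60
        h=W[:,2]-(r[0]*a+r[1]*b+r[2])
        R=(a>60)&(a<180)&(abs(b)>30)&(abs(b)<60)&(h>5)&(h<14)
        for sgn in (1,-1):
            q=R&(sgn*b>0)
            if q.sum()>20: 
                pf=np.polyfit(a[q],b[q],1); print(it,'rail',sgn,q.sum(),pf.round(3), np.percentile(b[q]-pf[0]*a[q],[3,97]).round(1))
        # roller
        q=(a>-8)&(a<45)&(abs(b)<34)&(h>13)&(h<50)
        Q=W[q]
        def f(p):
            y,cx,cy,cz=p; e=np.array([np.cos(y),np.sin(y)]); dd=(Q[:,:2]-[cx,cy])@e; return np.hypot(dd,Q[:,2]-cz)-20
        bm=np.c_[a[q],b[q]]
        g=lambda p:f([p[0],Q[:,0].mean()+p[1]*np.cos(p[0]),Q[:,1].mean()+p[1]*np.sin(p[0]),p[2]])
        s1=least_squares(g,[yaw,0,45],loss='soft_l1')
        cen=Q[:,:2].mean(0)+s1.x[1]*np.array([np.cos(s1.x[0]),np.sin(s1.x[0])])
        B=(a>190)&(a<260)&(abs(b)<50)&(h>30)
        if it==3: print('plane slope',np.arctan(r[0]),np.arctan(r[1]),'z0',r[2],'nb',m.sum(),'rollerfit yaw,cz',s1.x,cen,'b mid from ends',np.percentile(b[q],[1,99]), 'res',np.std(s1.fun),'block b',np.percentile(b[B],[1,99]),np.percentile(a[B],[1,5]))
        yaw=s1.x[0] if it<1 else yaw
```

```text
top0 table z 0.3229855079403592
0 rail 1 284 [5.0000e-03 4.5522e+01] [41.3 49.8]
0 rail -1 275 [ 7.0000e-03 -4.3334e+01] [-47.5 -39.1]
1 rail 1 284 [3.0000e-03 4.5407e+01] [41.2 49.7]
1 rail -1 275 [ 4.0000e-03 -4.3335e+01] [-47.6 -39.1]
2 rail 1 284 [3.0000e-03 4.5407e+01] [41.2 49.7]
2 rail -1 275 [ 4.0000e-03 -4.3335e+01] [-47.6 -39.1]
3 rail 1 284 [3.0000e-03 4.5407e+01] [41.2 49.7]
3 rail -1 275 [ 4.0000e-03 -4.3335e+01] [-47.6 -39.1]
plane slope 0.14062076287132114 0.0037114058993921836 z0 25.467432032940152 nb 2104 rollerfit yaw,cz [-0.35705286  0.93155215 48.9140531 ] [511.17361551  65.11422866] b mid from ends [-33.20518352  33.1457461 ] res 1.0101948657458466 block b [-42.17706098  45.53072677] [204.74992325 208.48007044]
scene0 table z -0.23542854708546201
0 rail 1 231 [7.0000e-03 4.6715e+01] [42.2 50.7]
0 rail -1 229 [ 5.0000e-03 -4.1578e+01] [-46.4 -37.7]
1 rail 1 231 [6.0000e-03 4.6715e+01] [42.2 50.7]
1 rail -1 229 [ 5.0000e-03 -4.1578e+01] [-46.4 -37.7]
2 rail 1 231 [6.0000e-03 4.6715e+01] [42.2 50.7]
2 rail -1 229 [ 5.0000e-03 -4.1578e+01] [-46.4 -37.7]
3 rail 1 231 [6.0000e-03 4.6715e+01] [42.2 50.7]
3 rail -1 229 [ 5.0000e-03 -4.1578e+01] [-46.4 -37.7]
plane slope 0.14147077838904148 4.499622267833683e-05 z0 24.79829264578817 nb 1551 rollerfit yaw,cz [-0.35911755 -9.95704391 48.47547467] [512.04543926  65.11299423] b mid from ends [-33.36713996  33.39382915] res 1.1640994625842176 block b [-39.78791804  48.09775193] [207.66398824 212.24423817]
```

{"method": "play_rows", "body": {
  "targets": "0 0 0 -6.7; -17 15 0 0; -34 30 0 0; -34 30 0 0; -34 30 0 0; -34 30 0 0; -34 30 0 0; -34 30 0 0; -34 30 0 0; -34 30 0 0",
  "jaw": 0.32,
  "squeeze": 30
}}

```text
time_s: 1.15
tcp_pos: [424.7, 191.2, 298.7]
tool_rot: [0.815, 0.579, -0.002, -0.001]
contact_force: [1.4, 0.6, 0.5]
gripper_width: 29.7
```

{"method": "play_rows", "body": {
  "targets": "-25 20 0 1; -25 20 0 0; -20 20 0 0; -12 14 0 0; -4 5 0 0; 0 0 0 0; 0 0 0 0"
}}

```text
time_s: 1.85
tcp_pos: [471.1, 72.0, 298.6]
tool_rot: [0.824, 0.567, -0.003, -0.0]
contact_force: [0.4, -0.1, 0.3]
gripper_width: 30.0
```

```bash
cat >> h.py <<'E'
O=np.array([501.8,70.7]); YAW=-.3535
EX=np.array([np.cos(YAW),np.sin(YAW)]); EY=np.array([-EX[1],EX[0]])
def st():
    s=arm.read_state(); d=s['tcp_pos'][:2]-O; q=s['tool_rot']; f=s['contact_force']
    from scipy.spatial.transform import Rotation as R
    M=R.from_quat(q).as_matrix()
    print('t',round(s['time_s'],2),'a %.1f b %.1f z %.1f'%(d@EX,d@EY,s['tcp_pos'][2]),'yawerr deg %.2f'%np.degrees(np.arctan2(M[1,0],M[0,0])-np.pi/2-YAW),'tilt',M[:2,2].round(4),'F ax %.1f ay %.1f z %.1f'%(f[:2]@EX,f[:2]@EY,f[2]),'w',round(s['gripper_width'],1))
E
python3 - <<'E'
from h import *
st(); snap('wrist','wrist1')
E
```

```text
t 1.85 a -29.3 b -9.5 z 298.6 yawerr deg -0.64 tilt [-0.0047 -0.003 ] F ax 0.4 ay 0.1 z 0.3 w 30.0
```

View pics/wrist1.png

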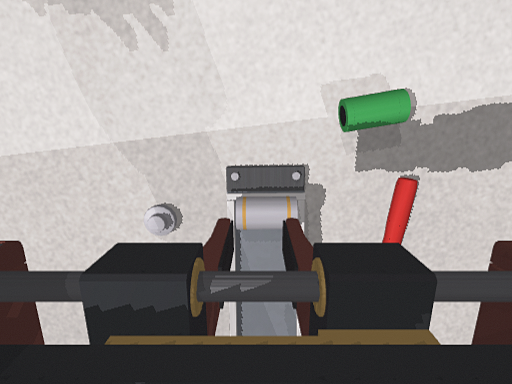

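The wrist view shows the roller at (267,212), the foot plate at (265,180) and the fingers on both sides of the bed's line. I'll measure the roller again from this nearer view.

Run:
```python
from h import *
s=dict(np.load('pics/wrist1.npz')); print(s['extrinsics'].round(2).tolist())
W=pts(s); 
hsv=cv2.cvtColor(s['color'],cv2.COLOR_RGB2HSV); H,S,V=[hsv[...,i].astype(int) for i in range(3)]
m=((H>12)&(H<28)&(S>90)); m[:190]=0; m[232:]=0; m[:,:230]=0; m[:,310:]=0
c,l,stt,ce=cv2.connectedComponentsWithStats(m.astype(np.uint8))
for i in range(1,c):
    if stt[i,4]>15:
        w=W[l==i]; d=w[:,:2]-O; print(ce[i],stt[i],'a',np.nanpercentile(d@EX,[5,95]).round(1),'b',np.nanmedian(d@EY).round(1),'z',np.nanmax(w[:,2]).round(1))
Q=W[196:228,236:298].reshape(-1,3); d=Q[:,:2]-O;a=d@EX;b=d@EY
k=(Q[:,2]>52)&(Q[:,2]<75)
print(k.sum(),'a',np.percentile(a[k],[2,98]),'b',np.percentile(b[k],[1,99]),'top',np.percentile(Q[k,2],98))
from scipy.optimize import least_squares
r=least_squares(lambda p:np.hypot(a[k]-p[0]-p[2]*b[k],Q[k,2]-p[1])-20,[11,48,0],loss='soft_l1'); print(r.x,np.std(r.fun))
# lip plate columns
for v in range(165,235,6): print(v,(lambda w:( ((w[:2]-O)@EX).round(1),((w[:2]-O)@EY).round(1),w[2].round(1)))(W[v,266]))
```

```text
[[0.36, 0.91, 0.23, 409.07], [0.93, -0.34, -0.09, 96.45], [-0.0, 0.24, -0.97, 380.74], [0.0, 0.0, 0.0, 1.0]]
[243.77777778 212.27777778] [242 197   4  32 108] a [-8.3 23.8] b -26.2 z 69.7
[288.25333333 207.88      ] [286 197   5  22  75] a [-9.1  9.4] b 25.2 z 220.3
1718 a [-8.60183032 24.61798561] b [-35.30365693  34.7110144 ] top 69.24656096083946
[ 1.07521484e+01  4.84415565e+01 -1.12068130e-03] 0.6366132765041351
165 (np.float64(-40.6), np.float64(1.2), np.float64(4.6))
171 (np.float64(-33.9), np.float64(1.0), np.float64(12.4))
177 (np.float64(-25.6), np.float64(1.0), np.float64(11.2))
183 (np.float64(-17.6), np.float64(1.0), np.float64(11.4))
189 (np.float64(-9.4), np.float64(1.0), np.float64(11.3))
195 (np.float64(-6.6), np.float64(0.4), np.float64(32.8))
201 (np.float64(-6.5), np.float64(-0.3), np.float64(60.4))
207 (np.float64(-0.7), np.float64(-0.4), np.float64(65.5))
213 (np.float64(6.4), np.float64(-0.5), np.float64(66.2))
219 (np.float64(13.0), np.float64(-0.5), np.float64(68.3))
225 (np.float64(21.6), np.float64(-0.5), np.float64(65.1))
231 (np.float64(41.4), np.float64(0.2), np.float64(34.0))
```

{"method": "play_rows", "body": {
  "targets": "10 -6 0 -0.6; 0 0 20 0; 0 0 35 0; 0 0 35 0; 0 0 35 0; 0 0 25 0; 0 0 10 0; 0 0 0 0; 0 0 0 0"
}}

```text
time_s: 2.8
tcp_pos: [466.5, 99.9, 135.4]
tool_rot: [0.814, 0.58, 0.001, -0.002]
contact_force: [0.1, -0.4, 0.5]
gripper_width: 30.0
```

```bash
python3 -c "
from h import *
st()"
```

```text
t 2.8 a -43.3 b 15.2 z 135.4 yawerr deg 1.21 tilt [-0.0013  0.0043] F ax 0.2 ay -0.3 z 0.5 w 30.0
```

{"method": "play_rows", "body": {
  "targets": "-8 4 4 0.6; -5 2 4 0.4; 0 0 2 0; 0 0 0 0; 0 0 0 0"
}}

```text
time_s: 3.3
tcp_pos: [470.1, 84.8, 128.3]
tool_rot: [0.82, 0.572, 0.004, -0.001]
contact_force: [0.6, 0.3, 0.7]
gripper_width: 30.1
```

```bash
python3 -c "
from h import *
st()"
```

```text
t 3.3 a -34.7 b 2.3 z 128.3 yawerr deg 0.08 tilt [0.0051 0.0066] F ax 0.5 ay 0.5 z 0.7 w 30.1
```

{"method": "play_rows", "body": {
  "targets": "-1 0 4 0; -1 0 4 0; 0 0 1 0; 0 0 0 0"
}}

```text
time_s: 3.7
tcp_pos: [469.4, 83.1, 118.6]
tool_rot: [0.82, 0.572, 0.004, -0.001]
contact_force: [0.8, 0.1, 0.7]
gripper_width: 29.8
```

```bash
python3 -c "
from h import *
st()"
```

```text
t 3.7 a -34.6 b 0.4 z 118.6 yawerr deg 0.10 tilt [0.0055 0.0069] F ax 0.8 ay 0.4 z 0.7 w 29.8
```

{"method": "play_rows", "body": {
  "targets": "0 2 0 0; 0 3 0 0; 0 3 0 0; 0 2 0 0; 0 2 0 0; 0 1 0 0"
}}

```text
time_s: 4.3
tcp_pos: [482.9, 78.4, 118.7]
tool_rot: [0.82, 0.573, 0.004, -0.001]
contact_force: [-1.4, -0.2, 0.4]
gripper_width: 29.7
```

```bash
python3 -c "
from h import *
st(); snap('scene','scene2')
import cv2
c=cv2.imread('pics/scene2.png')[110:300,170:340]; cv2.imwrite('pics/scene2c.png',cv2.resize(c,None,fx=3.1,fy=3.1))
"
```

```text
t 4.3 a -20.4 b 0.7 z 118.7 yawerr deg 0.11 tilt [0.0055 0.0069] F ax -1.3 ay -0.7 z 0.4 w 29.7
```

View pics/scene2c.png

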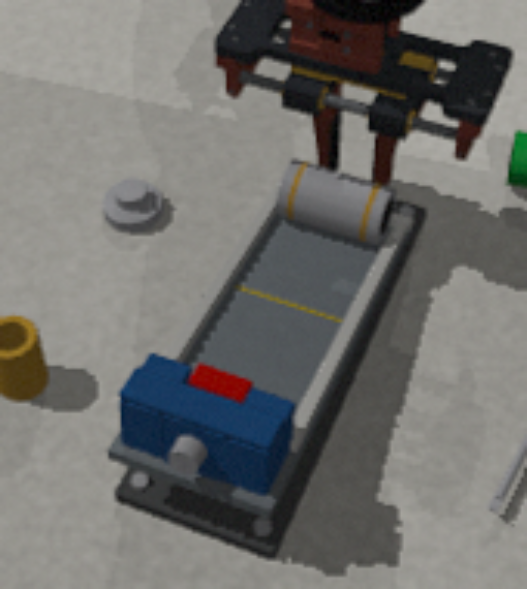

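The fingers sit centrally behind the roller at (340,190) in the crop and are just touching it. I'll push slowly up the slope.

{"method": "play_rows", "body": {
  "targets": "0 2 0 0; 0 2 -0.3 0; 0 3 -0.4 0; 0 3 -0.4 0; 0 3 -0.4 0; 0 3 -0.4 0; 0 3 -0.4 0; 0 3 -0.4 0"
}}

```text
time_s: 5.15
tcp_pos: [503.8, 70.6, 121.4]
tool_rot: [0.82, 0.573, 0.003, -0.002]
contact_force: [-1.4, 0.3, 0.9]
gripper_width: 29.9
```

```bash
python3 -c "
from h import *
st()
"
```

```text
t 5.15 a 1.9 b 0.6 z 121.4 yawerr deg 0.16 tilt [0.0026 0.0071] F ax -1.4 ay -0.1 z 0.9 w 29.9
```

{"method": "play_rows", "body": {
  "targets": "0 3 -0.5 0; 0 4 -0.6 0; 0 4 -0.6 0; 0 4 -0.6 0; 0 4 -0.6 0; 0 4 -0.6 0; 0 4 -0.6 0; 0 4 -0.6 0; 0 4 -0.6 0; 0 4 -0.6 0"
}}

```text
time_s: 6.15
tcp_pos: [543.8, 55.8, 127.8]
tool_rot: [0.82, 0.573, 0.003, -0.002]
contact_force: [-1.0, 1.4, 2.0]
gripper_width: 29.9
```

```bash
python3 -c "
from h import *
st(); snap('scene','scene3')
import cv2
c=cv2.imread('pics/scene3.png')[110:300,170:340]; cv2.imwrite('pics/scene3c.png',cv2.resize(c,None,fx=3.1,fy=3.1))
"
```

```text
t 6.15 a 44.5 b 0.6 z 127.8 yawerr deg 0.15 tilt [0.0026 0.0071] F ax -1.4 ay 1.0 z 2.0 w 29.9
```

View pics/scene3c.png

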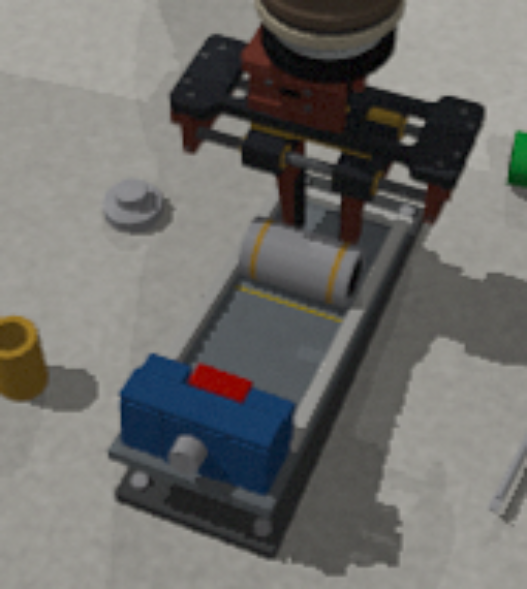

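The roller is at (300,260) in the crop, square to the bed, with the fingers right behind it. I'll carry on.

{"method": "play_rows", "body": {
  "targets": "0 4 -0.5 0; 0 4 -0.6 0; 0 4 -0.6 0; 0 4 -0.6 0; 0 4 -0.5 0; 0 4 -0.6 0; 0 4 -0.5 0; 0 4 -0.6 0; 0 4 -0.5 0; 0 4 -0.5 0"
}}

```text
time_s: 7.2
tcp_pos: [584.9, 40.7, 133.8]
tool_rot: [0.82, 0.573, 0.003, -0.002]
contact_force: [-1.3, 1.5, 0.6]
gripper_width: 29.8
```

```bash
python3 -c "
from h import *
st()
"
```

```text
t 7.2 a 88.4 b 0.6 z 133.8 yawerr deg 0.15 tilt [0.0028 0.0069] F ax -1.8 ay 0.9 z 0.6 w 29.8
```

{"method": "play_rows", "body": {
  "targets": "0 4 -0.5 0; 0 4 -0.6 0; 0 4 -0.5 0; 0 4 -0.6 0; 0 4 -0.5 0; 0 4 -0.6 0; 0 4 -0.5 0; 0 4 -0.6 0; 0 4 -0.5 0; 0 3 -0.4 0"
}}

```text
time_s: 8.2
tcp_pos: [625.0, 25.9, 139.6]
tool_rot: [0.82, 0.573, 0.003, -0.002]
contact_force: [-0.5, 0.6, 0.8]
gripper_width: 29.9
```

```bash
python3 -c "
from h import *
st()
"
```

```text
t 8.2 a 131.1 b 0.6 z 139.6 yawerr deg 0.15 tilt [0.0028 0.0069] F ax -0.7 ay 0.4 z 0.8 w 29.9
```

{"method": "play_rows", "body": {
  "targets": "0 2 -0.3 0; 0 2 -0.3 0; 0 2 -0.3 0; 0 2 -0.3 0; 0 2 -0.3 0; 0 2 -0.3 0"
}}

```text
time_s: 8.8
tcp_pos: [637.1, 21.5, 141.4]
tool_rot: [0.82, 0.573, 0.003, -0.002]
contact_force: [-3.3, 0.1, 1.6]
gripper_width: 30.0
```

```bash
python3 -c "
from h import *
st()
"
```

```text
t 8.8 a 143.9 b 0.6 z 141.4 yawerr deg 0.15 tilt [0.0023 0.0069] F ax -3.2 ay -1.0 z 1.6 w 30.0
```

Pad contact begins near a ≈ 144, where the force has started to rise.

{"method": "play_rows", "body": {
  "targets": "0 2 -0.3 0; 0 2 -0.3 0; 0 2 -0.3 0"
}}

```text
time_s: 9.1
tcp_pos: [640.6, 20.3, 141.8]
tool_rot: [0.82, 0.573, 0.001, -0.005]
contact_force: [-7.5, 3.2, 4.5]
gripper_width: 29.8
```

```bash
python3 -c "
from h import *
st()
"
```

```text
t 9.1 a 147.7 b 0.8 z 141.8 yawerr deg 0.18 tilt [-0.0041  0.0083] F ax -8.1 ay 0.4 z 4.5 w 29.8
```

{"method": "play_rows", "body": {
  "targets": "0 3 -0.4 0; 0 3 -0.4 0; 0 3 -0.3 0"
}}

```text
time_s: 9.4
tcp_pos: [643.9, 19.3, 142.0]
tool_rot: [0.819, 0.574, -0.004, -0.01]
contact_force: [-10.3, 2.3, 6.7]
gripper_width: 29.9
```

```bash
python3 -c "
from h import *
st()
"
```

```text
t 9.4 a 151.1 b 0.9 z 142.0 yawerr deg 0.25 tilt [-0.018   0.0112] F ax -10.5 ay -1.4 z 6.7 w 29.9
```

{"method": "play_rows", "body": {
  "targets": "0 4 -0.4 0; 0 4 -0.3 0"
}}

```text
time_s: 9.6
tcp_pos: [645.3, 19.0, 141.6]
tool_rot: [0.819, 0.574, -0.01, -0.016]
contact_force: [-15.2, 3.8, 11.2]
gripper_width: 29.7
```

```bash
python3 -c "
from h import *
st(); 
for n in ['scene','top','wrist']: snap(n,n+'4')
st()
import cv2
c=cv2.imread('pics/scene4.png')[180:300,180:320]; c=cv2.resize(c,None,fx=4,fy=4)
d=cv2.imread('pics/top4.png')[100:220,190:330]; d=cv2.resize(d,None,fx=4,fy=4)
cv2.imwrite('pics/s4c.png',c); cv2.imwrite('pics/t4c.png',d)
"
```

```text
t 9.6 a 152.5 b 1.2 z 141.6 yawerr deg 0.32 tilt [-0.0339  0.0148] F ax -15.6 ay -1.7 z 11.2 w 29.7
t 9.75 a 152.5 b 1.2 z 141.5 yawerr deg 0.32 tilt [-0.0339  0.0147] F ax -15.0 ay -0.8 z 9.8 w 29.7
```

View pics/s4c.png

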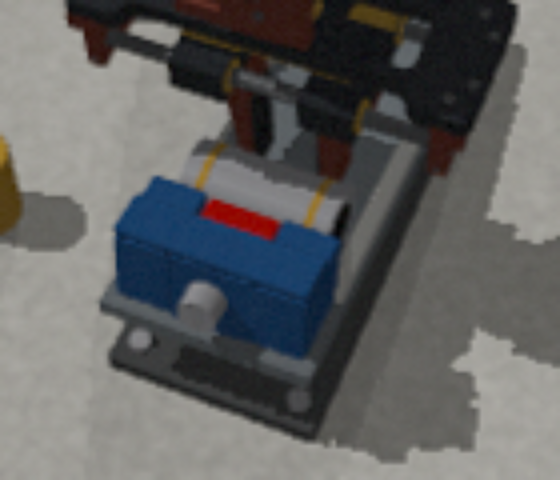

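View pics/wrist4.png

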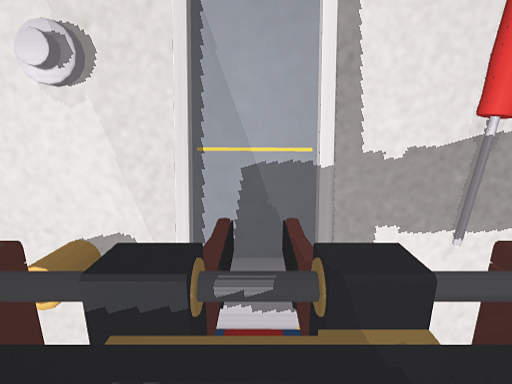

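View pics/t4c.png

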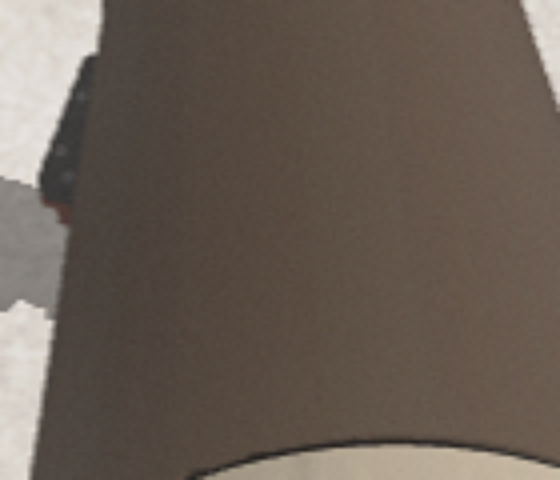

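In the scene crop the pad's front edge (240,210→275,235) looks level with the blue front edge, and the roller lies against it. I'll check that with numbers.

Run:
```python
from h import *
from scipy.optimize import least_squares
def ana(n):
    s=dict(np.load(f'pics/{n}.npz')); W=pts(s); hsv=cv2.cvtColor(s['color'],cv2.COLOR_RGB2HSV)
    H,S,V=[hsv[...,i].astype(int) for i in range(3)]
    red=((H<6)|(H>174))&(S>170)&(V>80); blue=(H>100)&(H<125)&(S>120)&(V>40)
    box=np.zeros_like(red); box[200:275,195:300]=1; box=box.astype(bool)
    # intersect pixel rays with top plane of the block (z= at height 40 above bed)
    T=np.array(s['extrinsics']); v,u=np.mgrid[:384,:512]
    r=np.stack([(u-s['cx'])/s['fx'],(v-s['cy'])/s['fy'],np.ones(u.shape)],-1)@T[:3,:3].T
    c=T[:3,3]; k=(95-c[2])/r[...,2]; P=c[:2]+k[...,None]*r[...,:2]; A=(P-O)@EX; B=(P-O)@EY
    out={}
    for nm,m in(('red',red),('blue',blue)):
        m=m&box; 
        rows=[]
        for b0 in range(-40,41,5):
            q=m&(abs(B-b0)<2.5)
            if q.sum()>3: rows.append((b0,round(float(A[q].min()),1),int(q.sum())))
        print(n,nm,rows)
    return W,s
ana('scene0'); W,s=ana('scene4')
for n in ['scene4']:
    d=W[...,:2]-O;a=d@EX;b=d@EY;z=W[...,2]
    k=(a>158)&(a<200)&(abs(b)<34)&(z>78)&(z<100); hsv=cv2.cvtColor(s['color'],cv2.COLOR_RGB2HSV); k&=(hsv[...,1]<110)
    k&=~((abs(b)<31)&(a<171)) # keep off fingers
    r=least_squares(lambda p:np.hypot(a[k]-p[0]-p[2]*b[k],z[k]-p[1])-20,[181,72,0],loss='soft_l1')
    print(k.sum(),r.x,np.std(r.fun),'expect flush a 181.4 z',27+186*.1395+20*.99)
```

```text
scene0 red [(-15, 197.8, 13), (-10, 195.8, 21), (-5, 196.4, 21), (0, 196.4, 22), (5, 197.0, 19), (10, 196.9, 19), (15, 197.5, 15)]
scene0 blue [(-40, 201.4, 66), (-35, 200.7, 81), (-30, 200.0, 85), (-25, 199.9, 87), (-20, 201.2, 83), (-15, 212.5, 71), (-10, 213.1, 69), (-5, 213.0, 45), (0, 212.9, 40), (5, 212.8, 46), (10, 212.7, 50), (15, 212.6, 71), (20, 200.0, 100), (25, 199.9, 86), (30, 199.8, 98), (35, 200.4, 92), (40, 200.3, 91)]
scene4 red [(-15, 202.3, 9), (-10, 202.9, 12), (-5, 202.2, 12), (0, 202.2, 15), (5, 202.1, 13), (10, 202.0, 13), (15, 202.6, 10)]
scene4 blue [(-40, 201.4, 66), (-35, 200.7, 81), (-30, 200.6, 84), (-25, 200.6, 87), (-20, 201.2, 82), (-15, 213.7, 70), (-10, 213.1, 68), (-5, 213.0, 44), (0, 212.9, 40), (5, 212.8, 46), (10, 212.7, 50), (15, 212.6, 71), (20, 201.2, 98), (25, 200.5, 85), (30, 200.5, 97), (35, 201.0, 91), (40, 199.7, 92)]
430 [ 1.82109248e+02  7.23476503e+01 -3.24396650e-03] 1.1297114836731437 expect flush a 181.4 z 72.747
```

The pad edge moved from a ≈ 196.5 to 202.2, about 6 mm, and is now level with the blue edge (200.5–201, within a pixel). The roller is at a = 182.1, z = 72.3, against 181.4 and 72.7 expected when flush. The push holds at about 15 N, so I'm handing in.

```bash
python3 -c "
from h import *
arm.sign_off(); st()
"
```

```text
the job is handed in; nothing more can be done
the job is handed in; nothing more can be done
```

I pushed the steel roller up the bed at about 4 cm/s with the part-open fingertips. It pressed the red pad in flush with the blue block, and I handed the job in at about 9.8 s with the arm still pressing.

- **Pad and roller:** In the scene view the pad edge moved in by about 5.7 mm and is level with the block's front edge to within about 1–2 mm. The roller fit is within 1 mm of its flush position, and its centre height shows it still on the bed.
- **Push:** The force along the bed held at about 15 N over the last 0.15 s, and the fingertips stopped advancing in the last rows. The spring gives only 5 N when flush, so the block is taking the rest.
- **Run-back and loose parts:** I saw no run-back in the pictures or force readings, but they were taken only between moves. I never went near the sleeve, nut, screwdriver or green cylinder, but I did not re-measure their positions.
- **Checks that failed:** The top camera was blocked by the arm at the end, so the final flush check rests on the scene view, the force and the fingertip position. After hand-in the state could no longer be read, so I could not confirm the last second.

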